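# Unbolt and open the tealight box

### The job

Open the wooden tealight box with the blue sliding lid: first draw its bolt fully back by the red tab, while the lid is still shut, then slide the lid fully open by its dark handle. Leave the bolt drawn back and the lid open.

Things in the scene. Friction and masses are not known exactly. Their poses are not given: they have to be found in the camera images.
- bolt (a joint): slide of the steel barrel bolt that locks the lid, in m: 0 = fully locked, 0.024 = fully drawn back. Up to about 0.013 it blocks the lid, from 0.015 on the lid is free. It starts at 0 to 0.005, stays where it is left and needs about 1.5 N to move.
- bolt_tab (a point): grip point on the bolt's upright red tab, 26 mm (its x) by 14 mm (its y), 98 mm above the worktop; the tab's top is 13 mm higher, the box's top 36 mm lower (at 62 mm). The bolt is drawn back along this frame's +y (level, roughly towards the robot), 24 mm in all; z is up. Steel fittings stand up to 13 mm above the box's top: keep fingertips 15 mm above it. The box is fixed to the worktop.
- lid (a joint): slide of the blue lid (168 x 68 mm, 8 mm thick, flush with the box's top), in m: 0 = shut, 0.08 = fully open. It stays where it is left and needs about 2 N to move once unbolted; bolted it gives only 1 to 4 mm.
- lid_handle (a point): grip point on the lid's upright dark wooden handle bar, 14 mm (its x) by 40 mm (its y), 88 mm above the worktop; the bar's top is 10 mm higher, the lid's top 26 mm lower. The lid opens along this frame's -x (level, roughly to the robot's right), 80 mm in all; z is up. The locked bolt's tab lies 70 mm along +x and 54 mm along +y from this point.

How it is judged (in metres and radians):
On the way:
1. the bolt is drawn back while the lid is still shut (value of joint bolt above 0.017 m and value of joint lid below 0.01 m), for 0.1 s.
At the end, for the whole second after the job is handed in: The bolt is drawn back (more than 16 of its 24 mm) and the lid is open (more than 66 of its 80 mm) (value of joint bolt above 0.016 m and value of joint lid above 0.066 m); the robot touches nothing.
It also fails if it takes over 32 s, if anything falls off the work surface, if the arm or the gripper's body presses on something with over 40 N, if the wrist force passes 120 N, or if a joint passes its speed limit or range.

### The arm

A 6-joint arm with a two-finger parallel gripper is mounted at the origin on a cart in front of the work surface, level with it; the furniture and walls round the work are solid. World frame = base frame: x ahead of the robot, y to its left, z up, the work surface at z = 0. Lengths are in mm, angles in degrees, forces in N, time in s.
With the tool pointing down it reaches from about 325 to 1000 mm from the base axis. Payload 5.1 kg.
Tool frame: the origin (TCP) lies at the very end of the fingers, on their centre line; the grasp point (between the pads) lies 19 mm behind it; z points along the fingers, x is the direction in which the jaws open and shut, and the axes are right-handed (so a half turn about z gives the same grasp; the last joint's range is limited). The gripper opens to 85 mm and grips with 20 to 120 N. Pads are 22 mm wide; open, the fingers measure 114 mm over their backs; the gripper's body (76 mm by 85 mm) begins 54 mm behind the grasp point. The pads swing forward as they close: fully open they stand 13 mm farther back than shut.
Start: joints at [-71.54, 7.093, 94.555, -0, 78.352, -4.733], TCP at [255.96, -597.469, 231.322] pointing down, gripper open.
Joint ranges: [-149.61, 149.61], [-58.7, 133.49], [1.44, 155.28], [-77.14, 257.14], [18.33, 153.61], [-166.67, 166.67]. Speed limits (degrees/s): [147.25, 147.25, 180, 180, 180, 180].

### API

Orientations are given as [roll, pitch, yaw] about the fixed x, y, z axes, in that order (R = Rz(yaw) Ry(pitch) Rx(roll)).
In Python, from workcell import ctrl gives the robot as it stands.
- The arm moves only by the tool servo_tool, never from a script. Its argument "motion" is a list of rows, each a list of 7 numbers: the shift along the tool's x, y, z in mm, then the turn, a rotation vector about the tool's x, y, z in rad, then the closure in counts, from 0 (fully open) to 255 (shut). A call has 1 to 12 rows; each row shifts and turns the pose as measured when the row begins, along the tool's axes as they then stand; what a row does not reach is not made up. A row lasts 1/8 s, in which the tool goes at most 62.5 mm and 10.7 degrees, less where a joint would pass 70% of its speed; a pose out of reach is approached as far as the arm can. A call with a gripper value outside its range is refused whole. The fingers move at their own pace and stop on an object; "squeeze" is the grip in N (left out, the last holds). Time passes only in rows, so rows that do not move let the fingers close. It gives the time, the measured TCP pose, the force and the opening at its end, in the units of the state.
- ctrl.get_obs(): the state, without advancing time (a new reading comes with each control period).
- ctrl.get_image(name): name is "side" or "top"; returns a dict with "color" (420x560x3 uint8, red, green, blue), "intrinsics" (3x3 intrinsics, pixels), "k1" (the pictures are not rectified: a ray, as slopes to the right and down, at radius r is drawn at 1 + k1 r^2 times it, then the intrinsics apply), "R" (3x3) and "t" (3): a world point X has camera coordinates R X + t. Camera axes: x right, y down, z forward; pixel columns grow to the right and rows downward; lengths in mm; the calibration is good to about 2 mm. A picture is of the moment at which its call begins. There is no depth.
- ctrl.sign_off(): hands the job in, once; it reports no verdict.
The state is a dict: "time": time; "joint_positions": joint angles; "qd": joint speeds; "tau": joint torques, N m; "eef_pos": TCP position; "orientation": TCP orientation; "wrist_force": force on the tool from outside, world axes, zero at the start; "torque": the same for the moment, N m; "gripper_width": finger opening in mm.
Only numpy, scipy, OpenCV 4.12 (cv2) and the standard library are available. Lean on these libraries where they do the work, as an engineer would, in place of code of your own. Each camera call takes 0.05 s, during which the arm holds its last target.

## Working session

There is one attempt and no reset: what is moved stays moved. The work goes in short steps, Python scripts to look and compute and a tool call to move; the robot and the scene stay as the last step left them, time stands still between calls to the robot, and variables do not carry over. Pictures are saved under pics/ and viewed, and the job is handed in when it is done.

Besides the shell and the picture viewer there is one more tool, called after "Call:" as name([rows], argument=value, ...), one row to a line, values as JSON. servo_tool: Moves the arm, as the interface text tells. Its arguments: {"type":"object","properties":{"motion":{"type":"array"},"squeeze":{"type":"number"}},"required":["motion"]}

```bash
mkdir -p pics; cat > h.py <<'E'
import numpy as np, cv2
from workcell import ctrl
def snap(n,f,crop=None,s=1):
    im=ctrl.get_image(n); np.savez('cal_'+n,K=im['intrinsics'],k1=im['k1'],R=im['R'],t=im['t'])
    c=im['color'][:,:,::-1].copy(); cv2.imwrite('pics/'+f+'_raw.png',c)
    cv2.imwrite('pics/'+f+'.png',c)
def crop(f,o,x,y,w,h,s):
    c=cv2.imread('pics/'+f+'_raw.png')[y:y+h,x:x+w]; cv2.imwrite('pics/'+o+'.png',cv2.resize(c,None,fx=s,fy=s,interpolation=cv2.INTER_CUBIC))
def ray(n,u,v):
    d=np.load('cal_'+n+'.npz');K,R,t=d['K'],d['R'],d['t']
    p=cv2.undistortPoints(np.array([[[u,v]]],float),K,np.array([float(d['k1']),0,0,0]))[0,0]
    return -R.T@t, R.T@np.array([p[0],p[1],1])
def atz(n,u,v,z):
    o,r=ray(n,u,v); return o+r*(z-o[2])/r[2]
def proj(n,X):
    d=np.load('cal_'+n+'.npz')
    return cv2.projectPoints(np.array([X],float),cv2.Rodrigues(d['R'])[0],d['t'],d['K'],np.array([float(d['k1']),0,0,0]))[0][0,0]
E
python3 - <<'E'
from h import *
snap('top','t0');snap('side','s0')
for n in('top','side'): print(n,ray(n,280,210)[0])
print(ctrl.get_obs())
E
```

```text
top [365.6275134   31.5127845  910.90533409]
side [196.17830745 591.67493936 632.48696525]
{'time': 0.1, 'joint_positions': array([-7.15379346e+01,  7.12988358e+00,  9.46286223e+01,  1.45062684e-04,
        7.83553867e+01, -4.73170549e+00]), 'qd': array([-0.01514142,  0.0798403 , -0.22622093, -0.03324291, -0.00915136,
       -0.02183937]), 'tau': array([ 3.16201185e-04, -4.24931610e+01, -3.66654217e+01, -8.63421087e-05,
        3.94632138e-03,  1.75293644e-05]), 'eef_pos': array([ 255.79441717, -596.91441631,  230.15017485]), 'orientation': array([-1.79990463e+02,  1.13492618e-01, -6.68062491e+01]), 'wrist_force': array([ 0.15596509,  0.13239406, -0.73445096]), 'torque': array([ 0.03684702, -0.00644886,  0.07062995]), 'gripper_width': 85.41106894058726}
```

View pics/t0.png

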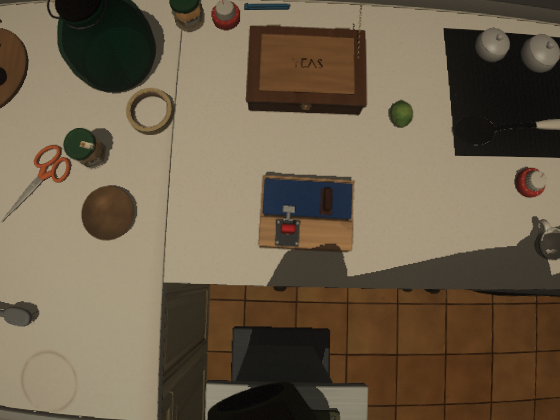

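View pics/s0.png

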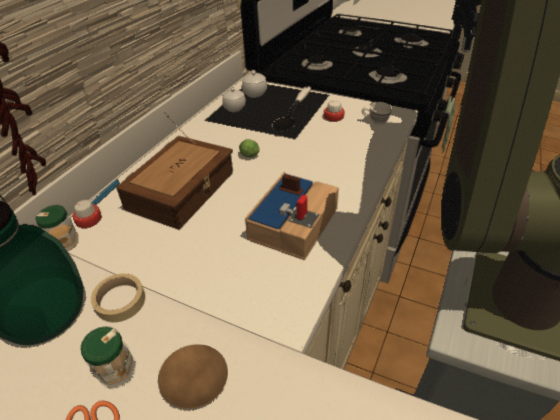

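The box is at top (305,212): handle near (327,200), red tab near (288,229). In the side view, the handle is near (291,183) and the tab near (302,207). I'll enlarge these.

```bash
python3 - <<'E'
from h import *
crop('t0','t0c',250,165,120,95,6.5);crop('s0','s0c',240,165,110,95,6.5)
E
```

```text
(no output)
```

View pics/t0c.png

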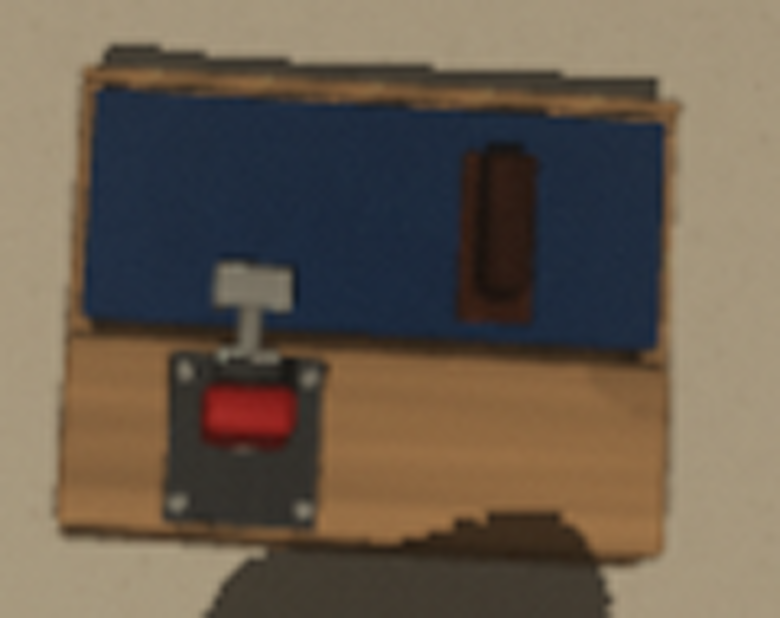

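View pics/s0c.png

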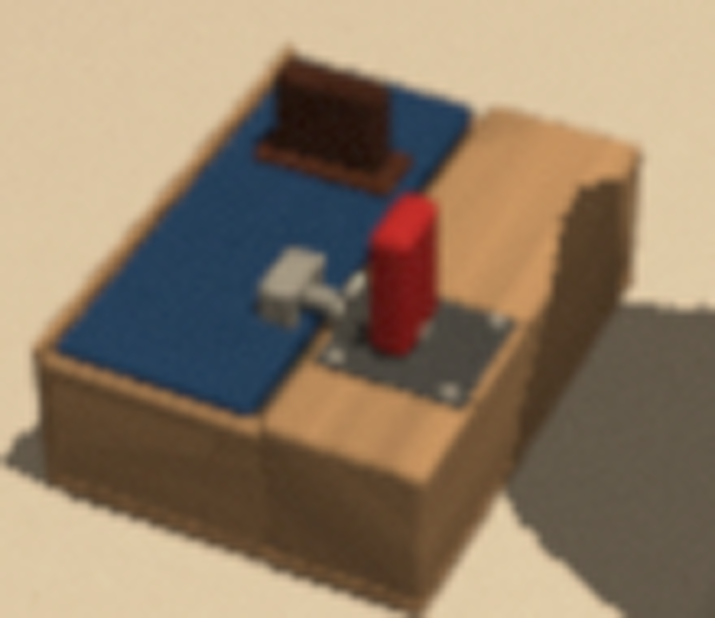

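The top crop shows the tab's top face centred at about (250,410) and the handle's top at about (508,222). The lid corners are at (97,88), (663,122), (657,347) and (85,318). In the side crop, the tab's top face is centred near (405,222) and the handle's top edge runs from (285,65) to (388,92).

```bash
python3 - <<'E'
from h import *
T=lambda x,y:(250+(x+.5)/6.5-.5,165+(y+.5)/6.5-.5)
S=lambda x,y:(240+(x+.5)/6.5-.5,165+(y+.5)/6.5-.5)
P=lambda *a:np.round(a[0],1)
print('tab top',P(atz('top',*T(250,409),111)),P(atz('side',*S(405,222),111)))
print('handle',P(atz('top',*T(508,222),98)),P(atz('side',*S(336,80),98)))
c=[atz('top',*T(*q),62) for q in[(97,88),(663,122),(657,347),(85,318)]]
for a in c:print(P(a))
for i in range(4):
  d=c[i]-c[(i+1)%4];print(np.linalg.norm(d),np.degrees(np.arctan2(d[1],d[0])))
# box side top edges: side view corners
for q in[(60,530),(662,555),(678,105),(90,70)]: print('box',P(atz('top',*T(*q),62)))
for q in[(425,485),(638,150),(40,352)]: print('boxS',P(atz('side',*S(*q),62)))
# tab edges
for q in[(205,388),(297,388),(203,430),(294,436)]: print('tabtop',P(atz('top',*T(*q),111)))
E
```

```text
tab top [447.3   9.8 111. ] [448.   12.1 111. ]
handle [502.8 -60.7  98. ] [503.4 -59.2  98. ]
[544.5  55.4  62. ]
[ 540.  -109.9   62. ]
[ 473.7 -108.6   62. ]
[477.1  56.5  62. ]
165.39926810439786 88.45602298143258
66.29042778485977 -1.1348476853777973
165.14862326981356 -91.15637981261521
67.40986322861275 179.07461704632018
box [416.1  61.5  62. ]
box [ 413.7 -110.6   62. ]
box [ 545.2 -114.3   62. ]
box [549.7  57.6  62. ]
boxS [418.3  65.1  62. ]
boxS [ 415.8 -108.1   62. ]
boxS [549.1  60.3  62. ]
tabtop [452.6  22.1 111. ]
tabtop [453.4  -2.7 111. ]
tabtop [441.2  22.3 111. ]
tabtop [440.3  -2.3 111. ]
```

Both views agree: tab at (447.5, 11), handle at (503, -60), frame yaw about 88.8°. The tab–handle offset also fits a bolt at about 3 mm. Next I'll plan the approach.

```bash
cat >> h.py <<'E'
def plan(target,yaw,n):
    from scipy.spatial.transform import Rotation as Ro
    o=ctrl.get_obs(); p=np.array(o['eef_pos']); R=Ro.from_euler('xyz',o['orientation'],degrees=True)
    G=Ro.from_euler('xyz',[180,0,yaw],degrees=True)
    w=(R.inv()*G).as_rotvec()
    print('pos',p.round(1),'ori',np.round(o['orientation'],2),'t',o['time'],'F',np.round(o['wrist_force'],1),'w',o['gripper_width'])
    d=(np.array(target)-p)/n
    for i in range(n):
        Ri=R*Ro.from_rotvec(w*i/n); print(np.round(Ri.inv().apply(d),1).tolist(),np.round(w/n,3).tolist())
E
python3 - <<'E'
from h import *
plan([447,11,190],-1.3,12)
E
```

```text
pos [ 255.8 -596.9  230.2] ori [-1.7999e+02  1.1000e-01 -6.6810e+01] t 0.1 F [ 0.2  0.1 -0.7] w 85.41106894058726
[-40.3, -34.6, 3.4] [-0.0, 0.0, -0.095]
[-36.8, -38.3, 3.4] [-0.0, 0.0, -0.095]
[-33.0, -41.6, 3.4] [-0.0, 0.0, -0.095]
[-28.9, -44.6, 3.4] [-0.0, 0.0, -0.095]
[-24.5, -47.1, 3.4] [-0.0, 0.0, -0.095]
[-19.9, -49.2, 3.4] [-0.0, 0.0, -0.095]
[-15.2, -50.9, 3.4] [-0.0, 0.0, -0.095]
[-10.3, -52.1, 3.4] [-0.0, 0.0, -0.095]
[-5.2, -52.8, 3.4] [-0.0, 0.0, -0.095]
[-0.2, -53.1, 3.4] [-0.0, 0.0, -0.095]
[4.9, -52.9, 3.4] [-0.0, 0.0, -0.095]
[9.9, -52.2, 3.3] [-0.0, 0.0, -0.095]
```

Call:
servo_tool([
  [-40,-35,3,0,0,-0.095,140],
  [-37,-38,3,0,0,-0.095,140],
  [-33,-42,3,0,0,-0.095,140],
  [-29,-45,3,0,0,-0.095,140],
  [-25,-47,3,0,0,-0.095,140],
  [-20,-49,3,0,0,-0.095,140],
  [-15,-51,3,0,0,-0.095,140],
  [-10,-52,3,0,0,-0.095,140],
  [-5,-53,3,0,0,-0.095,140],
  [0,-53,3,0,0,-0.095,140],
  [5,-53,3,0,0,-0.095,140],
  [10,-52,3,0,0,-0.095,140],
])

```text
time: 1.6
eef_pos: [441.4, 31.5, 190.3]
orientation: [-179.6, 0.1, 0.2]
wrist_force: [0.6, -0.0, 0.4]
gripper_width: 38.8
```

```bash
python3 - <<'E'
from h import *
plan([447,11,130],-1.3,3)
E
```

```text
pos [441.4  31.5 190.3] ori [-1.7961e+02  8.0000e-02  2.1000e-01] t 1.6 F [ 0.6 -0.   0.4] w 38.776549822993736
[1.9, 7.0, 20.1] [-0.002, 0.0, 0.009]
[1.9, 6.9, 20.1] [-0.002, 0.0, 0.009]
[2.0, 6.9, 20.1] [-0.002, 0.0, 0.009]
```

Call:
servo_tool([
  [2,7,20,-0.002,0,0.009,140],
  [2,7,20,-0.002,0,0.009,140],
  [2,7,20,-0.002,0,0.009,140],
  [0,0,0,0,0,0,140],
])

```text
time: 2.1
eef_pos: [446.6, 15.8, 127.3]
orientation: [-179.9, 0.2, -0.7]
wrist_force: [0.7, 0.4, 0.8]
gripper_width: 38.1
```

```bash
python3 - <<'E'
from h import *
snap('side','s1');snap('top','t1');crop('s1','s1c',210,90,180,160,3.7)
plan([447,11,81],-1.3,3)
E
```

```text
pos [448.1  15.7 129.5] ori [-1.7993e+02 -2.0000e-02 -7.1000e-01] t 2.2 F [ 0.   0.1 -0.4] w 38.55313007845664
[-0.3, 1.6, 16.2] [-0.0, -0.0, 0.003]
[-0.3, 1.6, 16.2] [-0.0, -0.0, 0.003]
[-0.3, 1.6, 16.2] [-0.0, -0.0, 0.003]
```

View pics/s1c.png

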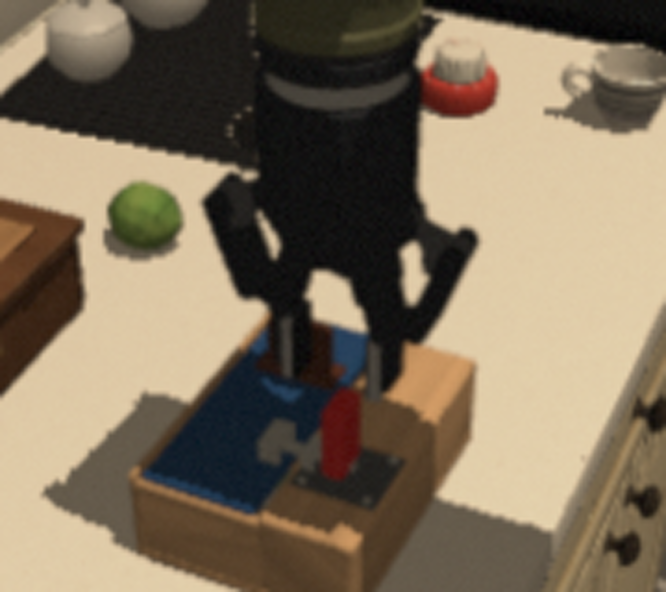

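The side crop shows the open fingers, at (288,345) and (380,365), straddling the red tab at (340,410) and above it. It's centred, so I'll descend to TCP z about 81 and grip.

Call:
servo_tool([
  [0,2,16,0,0,0.003,140],
  [0,1.5,16,0,0,0.003,140],
  [0,1.5,16,0,0,0.003,140],
  [0,0,0,0,0,0,140],
], squeeze=30)

```text
time: 2.7
eef_pos: [448.6, 10.5, 79.6]
orientation: [-179.9, -0.1, -1.3]
wrist_force: [-0.5, 0.3, 0.5]
gripper_width: 38.5
```

Call:
servo_tool([
  [0,0,0,0,0,0,255],
  [0,0,0,0,0,0,255],
  [0,0,0,0,0,0,255],
  [0,0,0,0,0,0,255],
], squeeze=30)

```text
time: 3.2
eef_pos: [448.5, 10.5, 79.5]
orientation: [-179.9, -0.1, -1.3]
wrist_force: [0.3, 0.4, -3.0]
gripper_width: 13.3
```

```bash
python3 - <<'E'
from h import *
snap('side','s2');crop('s2','s2c',230,140,130,115,5)
plan([424,11,81],-1.3,3)
E
```

```text
pos [448.5  10.5  79.5] ori [-1.7993e+02 -1.2000e-01 -1.3000e+00] t 3.25 F [ 0.7 -0.7 -2.2] w 13.377260302449182
[-8.2, 0.0, -0.5] [-0.0, -0.001, -0.0]
[-8.2, 0.0, -0.5] [-0.0, -0.001, -0.0]
[-8.2, 0.0, -0.5] [-0.0, -0.001, -0.0]
```

View pics/s2c.png

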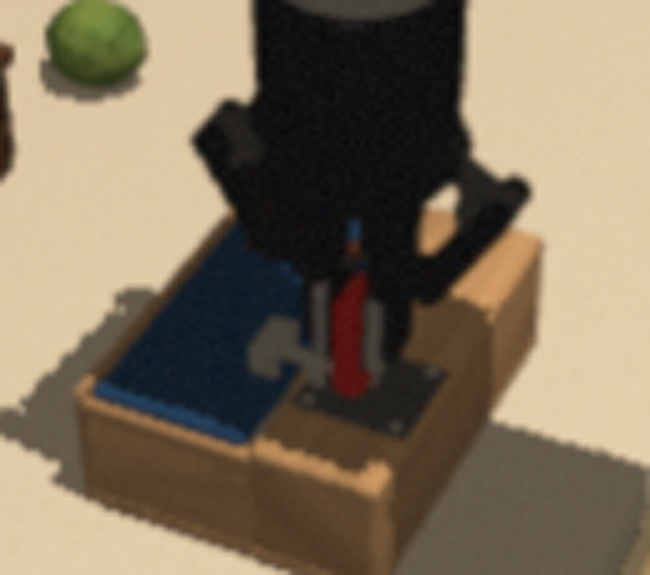

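The tab at (350,335) is held between both pads, and the opening reads 13.4 mm against the 14 mm tab. Now I'll draw the bolt about 22 mm along −x.

Call:
servo_tool([
  [-5,0,0,0,0,0,255],
  [-5,0,0,0,0,0,255],
  [-5,0,0,0,0,0,255],
  [-4,0,0,0,0,0,255],
  [-2,0,0,0,0,0,255],
  [0,0,0,0,0,0,255],
])

```text
time: 4.0
eef_pos: [428.0, 11.0, 79.5]
orientation: [-179.9, -0.5, -1.3]
wrist_force: [2.9, 0.2, -3.4]
gripper_width: 13.7
```

Call:
servo_tool([
  [-2,0,0,0,0,0,255],
  [-2,0,0,0,0,0,255],
])

```text
time: 4.25
eef_pos: [427.8, 10.9, 79.5]
orientation: [-179.9, -1.3, -1.3]
wrist_force: [15.4, 0.6, -13.2]
gripper_width: 13.4
```

```bash
python3 - <<'E'
from h import *
snap('side','s3');crop('s3','s3c',230,140,130,115,5)
plan([427,11,81],-1.3,1)
E
```

```text
pos [427.9  10.9  79.6] ori [-179.93   -1.28   -1.33] t 4.3 F [ 15.9   0.1 -13.8] w 13.43447911951695
[-0.8, -0.1, -1.4] [-0.001, -0.022, -0.0]
```

View pics/s3c.png

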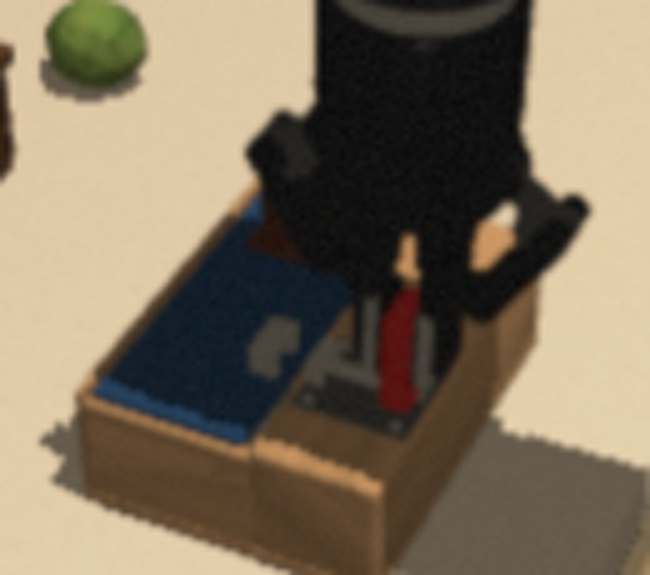

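The side crop shows the tab moved to (400,350) and the rod clear of its keeper at (272,345). The force rose to 16 N, so the bolt is at its end stop. I'll relax, release and lift.

Call:
servo_tool([
  [0.5,0,0,0,0.02,0,255],
  [0,0,0,0,0,0,150],
  [0,0,0,0,0,0,150],
  [0,0,0,0,0,0,150],
  [0,0,-25,0,0,0,150],
  [0,0,-30,0,0,0,150],
  [0,0,0,0,0,0,150],
])

```text
time: 5.18
eef_pos: [426.0, 10.9, 137.0]
orientation: [-179.9, -2.4, -1.3]
wrist_force: [-0.3, -0.8, -0.3]
gripper_width: 35.5
```

```bash
python3 - <<'E'
from h import *
snap('side','s4');crop('s4','s4c',230,120,130,115,5)
plan([503,-60,140],-91.2,10)
E
```

```text
pos [424.9  11.  135.3] ori [-179.91   -2.19   -1.27] t 5.225 F [0.3 0.1 0.4] w 35.097385193281056
[8.0, 6.9, -0.2] [-0.003, -0.003, 0.157]
[9.0, 5.6, -0.2] [-0.003, -0.003, 0.157]
[9.7, 4.1, -0.2] [-0.003, -0.003, 0.157]
[10.3, 2.6, -0.2] [-0.003, -0.003, 0.157]
[10.5, 0.9, -0.2] [-0.003, -0.003, 0.157]
[10.5, -0.7, -0.3] [-0.003, -0.003, 0.157]
[10.3, -2.4, -0.3] [-0.003, -0.003, 0.157]
[9.8, -3.9, -0.3] [-0.003, -0.003, 0.157]
[9.1, -5.4, -0.4] [-0.003, -0.003, 0.157]
[8.1, -6.8, -0.4] [-0.003, -0.003, 0.157]
```

View pics/s4c.png

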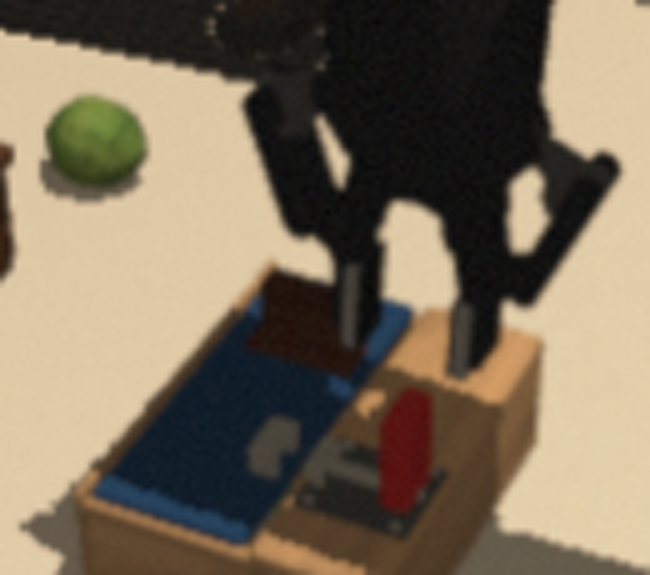

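The tab stays drawn back at (405,450), and the fingers are clear above it. Next I'll turn 90° and move over the handle.

Call:
servo_tool([
  [8,7,0,0,-0.03,0.157,150],
  [9,5.5,0,0,0,0.157,150],
  [10,4,0,0,0,0.157,150],
  [10,2.5,0,0,0,0.157,150],
  [10.5,1,0,0,0,0.157,150],
  [10.5,-1,0,0,0,0.157,150],
  [10,-2.5,0,0,0,0.157,150],
  [10,-4,0,0,0,0.157,150],
  [9,-5.5,0,0,0,0.157,150],
  [8,-7,0,0,0,0.157,150],
  [0,0,0,0,0,0,150],
])

```text
time: 6.6
eef_pos: [493.6, -61.3, 115.0]
orientation: [178.6, 0.4, -94.1]
wrist_force: [-0.2, 0.2, -0.2]
gripper_width: 35.0
```

```bash
python3 - <<'E'
from h import *
plan([503,-60,120],-91.2,2)
E
```

```text
pos [493.6 -61.3 115. ] ori [178.65   0.45 -94.1 ] t 6.6 F [-0.2  0.2 -0.2] w 35.02323928280856
[-1.0, -4.6, -2.6] [0.012, 0.004, -0.025]
[-0.9, -4.6, -2.6] [0.012, 0.004, -0.025]
```

Call:
servo_tool([
  [-1,-4.5,-2.5,0.012,0.004,-0.025,150],
  [-1,-4.5,-2.5,0.012,0.004,-0.025,150],
  [0,0,0,0,0,0,150],
])

```text
time: 6.98
eef_pos: [501.9, -58.9, 118.4]
orientation: [180.0, 0.0, -90.7]
wrist_force: [0.4, 0.2, -0.8]
gripper_width: 35.3
```

```bash
python3 - <<'E'
from h import *
snap('side','s5');crop('s5','s5c',230,100,130,115,5)
snap('top','t5');crop('t5','t5c',250,165,120,95,5)
plan([503,-60,80],-91.2,3)
E
```

```text
pos [501.8 -59.  118.3] ori [ 1.7994e+02  4.0000e-02 -9.0800e+01] t 7.075 F [1.  0.7 0.2] w 34.98275443561952
[0.3, -0.4, 12.8] [0.0, 0.0, 0.002]
[0.3, -0.4, 12.8] [0.0, 0.0, 0.002]
[0.3, -0.4, 12.8] [0.0, 0.0, 0.002]
```

View pics/s5c.png

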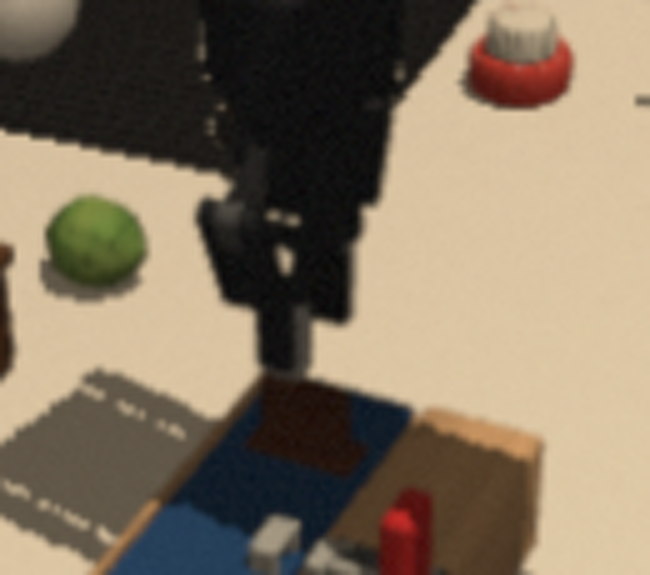

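View pics/t5c.png

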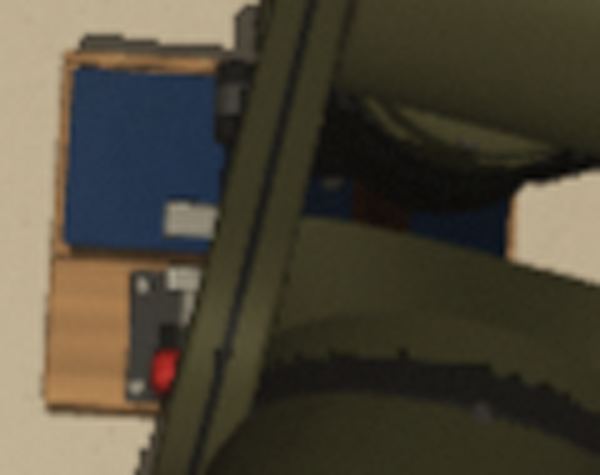

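The side crop shows the near finger tip at about (285,370), just above and in front of the handle top at (305,390). The top view is mostly hidden by the arm, but the lid and keeper are unmoved there. I'll descend with force checks.

Call:
servo_tool([
  [0.3,-0.5,10,0,0,0.002,150],
  [0.3,-0.5,10,0,0,0.002,150],
  [0,0,0,0,0,0,150],
])

```text
time: 7.45
eef_pos: [502.3, -59.5, 96.5]
orientation: [179.9, 0.1, -91.0]
wrist_force: [0.2, -0.5, 0.8]
gripper_width: 34.9
```

Call:
servo_tool([
  [0,0,9,0,0,0,150],
  [0,0,9,0,0,0,150],
  [0,0,0,0,0,0,255],
  [0,0,0,0,0,0,255],
  [0,0,0,0,0,0,255],
  [0,0,0,0,0,0,255],
])

```text
time: 8.2
eef_pos: [501.9, -61.8, 77.0]
orientation: [179.8, -0.2, -91.1]
wrist_force: [0.5, -0.0, -0.5]
gripper_width: 13.3
```

```bash
python3 - <<'E'
from h import *
snap('side','s6');crop('s6','s6c',230,100,130,115,5)
plan([504,-140,80],-91.2,8)
E
```

```text
pos [501.9 -61.8  77. ] ori [ 1.7983e+02 -1.6000e-01 -9.1120e+01] t 8.25 F [-0.3 -1.  -0.7] w 13.21362785098012
[9.8, -0.5, -0.3] [0.0, -0.0, 0.0]
[9.8, -0.5, -0.4] [0.0, -0.0, 0.0]
[9.8, -0.5, -0.4] [0.0, -0.0, 0.0]
[9.8, -0.5, -0.4] [0.0, -0.0, 0.0]
[9.8, -0.5, -0.4] [0.0, -0.0, 0.0]
[9.8, -0.5, -0.4] [0.0, -0.0, 0.0]
[9.8, -0.5, -0.4] [0.0, -0.0, 0.0]
[9.8, -0.5, -0.4] [0.0, -0.0, 0.0]
```

View pics/s6c.png

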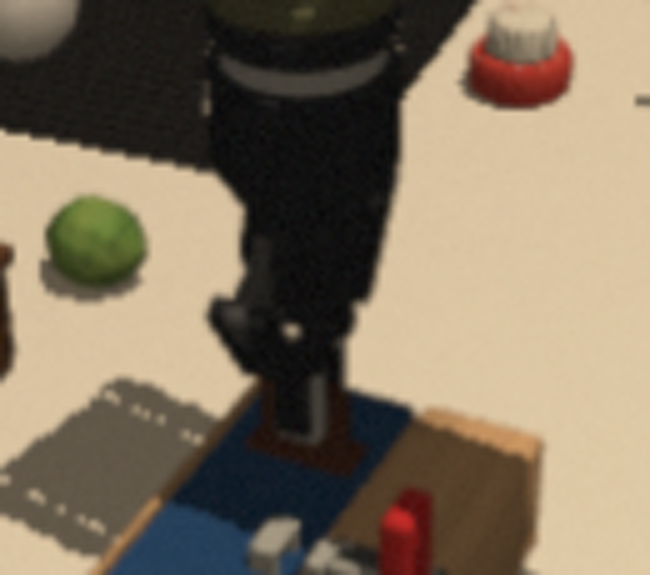

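The near finger at (305,405) is against the handle and the opening reads 13.2 mm, so the handle is held. I'll slide it along tool +x.

Call:
servo_tool([
  [5,0,0,0,0,0,255],
  [9,0,0,0,0,0,255],
  [9,0,0,0,0,0,255],
  [9,0,0,0,0,0,255],
  [9,0,0,0,0,0,255],
])

```text
time: 8.88
eef_pos: [500.8, -103.7, 77.0]
orientation: [179.8, 0.0, -91.1]
wrist_force: [-1.0, 2.4, 0.8]
gripper_width: 13.3
```

Call:
servo_tool([
  [9,0,0,0,0,0,255],
  [9,0,0,0,0,0,255],
  [9,0,0,0,0,0,255],
  [6,0,0,0,0,0,255],
  [2,0,0,0,0,0,255],
  [0,0,0,0,0,0,255],
])

```text
time: 9.62
eef_pos: [499.7, -141.8, 77.0]
orientation: [179.7, 0.0, -91.2]
wrist_force: [-1.0, 4.2, 0.3]
gripper_width: 13.3
```

The slide reads 80 mm. I'll release and retreat upward.

Call:
servo_tool([
  [0,0,0,0,0,0,150],
  [0,0,0,0,0,0,150],
  [0,0,0,0,0,0,150],
  [0,0,-25,0,0,0,150],
  [0,0,-30,0,0,0,150],
  [0,0,-40,0,0,0,150],
  [40,0,-40,0,0,0,150],
  [55,0,-20,0,0,0,150],
  [55,0,0,0,0,0,150],
  [55,0,0,0,0,0,150],
  [0,0,0,0,0,0,150],
  [0,0,0,0,0,0,150],
])

```text
time: 11.12
eef_pos: [498.0, -354.1, 239.7]
orientation: [180.0, -0.6, -90.8]
wrist_force: [-0.3, 0.7, 0.0]
gripper_width: 35.2
```

```bash
python3 - <<'E'
from h import *
snap('side','s7');crop('s7','s7c',230,150,130,100,5)
snap('top','t7');crop('t7','t7c',250,165,140,95,5)
plan([504,-140,80],-91.2,1)
E
```

```text
pos [ 498.1 -353.4  239.7] ori [179.96  -0.56 -90.69] t 11.225 F [0.1 0.2 0.1] w 35.616557239328124
[-215.0, -3.4, 157.6] [0.001, -0.01, 0.009]
```

View pics/s7c.png

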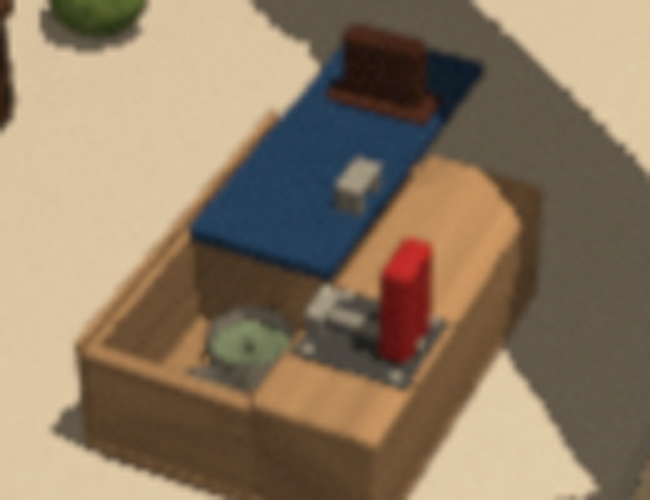

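View pics/t7c.png

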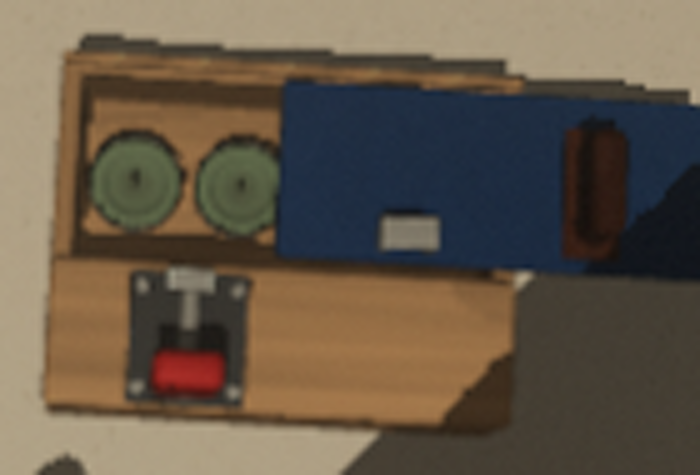

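The lid is open with tealights visible at (135,180) and (240,185) in the top crop. The lid's edge is at column 282, the handle at (597,185), and the tab is drawn back at (190,370). I'll measure these, then hand in.

```bash
python3 - <<'E'
from h import *
T=lambda x,y:(250+(x+.5)/5-.5,165+(y+.5)/5-.5)
h=atz('top',*T(597,183),98); b=atz('top',*T(190,368),111)
print(h.round(1),'lid ~',round(-60-h[1],1)); print(b.round(1),'bolt ~',round(450.5-b[0],1))
ctrl.sign_off()
E
```

```text
[ 500.8 -136.    98. ] lid ~ 76.0
[428.5  10.  111. ] bolt ~ 22.0
the job is handed in; nothing more can be done
```

The box is open: I drew the bolt back while the lid was still shut, then slid the lid open, and handed the job in at about 11.2 s of the 32 s allowed.

- **Bolt:** I gripped the red tab and pulled it back about 20.5 mm to its end stop, where the force rose to about 16 N sideways (about 21 N in all). The final picture puts it at about 22 of 24 mm.
- **Lid:** I gripped the handle and slid it 80 mm by arm travel. The final picture reads about 76 mm; the 4 mm difference is picture-reading error or slight grip slack. Both figures are above the 66 mm needed.
- **Robot:** The gripper is released, parked more than 200 mm away and touching nothing (wrist force near zero).

No check failed.

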